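# Uncover a gas burner and take off its twist-lock cap

### The job

The burner under the lidded pot needs cleaning: slide the pot along the pan rails, without lifting or tipping it, until it stands centred over the other burner, and let go of it. Then take the twist-lock cap off the uncovered burner: nobody remembers which way it unlocks, so try turning it one way and then the other until it comes free (turn it before pulling it off). Finish while still holding the cap in the gripper, still and raised a hand's breadth (about 10 cm) above the burner it came from, with the pot left where you slid it and the other things on the table undisturbed.

Things in the scene. Friction and masses are not known exactly. Their poses are not given: they have to be found in the camera images.
- stove: Fixed two-burner gas stove, steel, black deck 50 mm above the table; 300 mm deep (its x), 540 wide (its y). Origin: centre of its underside, on the table. Two steel pan rails along its y, 7 mm wide, 500 long, at x = -62 and +62 mm, tops at z = 110 mm; the gap between them is open from above. A burner at y = -130 and one at +130 mm, each in a white ring of 106 mm diameter. Gas taps on its -x side.
- work_burner: The burner that the pot covers at the start, at either end of the stove: fixed brass drum, 76 mm diameter, 22 mm high. Origin: centre of its underside on the stove deck (50 mm above the table), axes parallel to the stove's. Its cap sits on the drum's top, 22 mm above this origin.
- cap: Cap of work_burner: dark steel disc, 56 mm diameter, 26 mm tall, 0.14 kg, smooth round side, red mark on top at its +x side. Origin: centre of the disc's underside, z up. A stem with a cross bar (40 by 8 mm, along the cap's x) reaches 13 mm below it into the drum. Seated, its top is 12 mm below the rail tops; at the start its x is within 0.1 rad of the stove's x.
- cap_grip (a point): On the cap's axis 22 mm above its underside: the height to grip. The cap turns easily. The wrong way it meets a hard stop after 5 to 25 degrees, and pulled up it rises only about 2 mm. The right way it turns 45 to 60 degrees to a hard stop, and lifts straight off there (or up to 8 degrees before); ease it off the stop first, pressed hard it binds. Which way is right differs from start to start and cannot be seen.
- pot: Aluminium pot with its lid fixed on, 0.5 to 0.85 kg, standing on the two rails: 170 mm diameter (lid 178), lid top 88 mm above its underside, two thin steel ear handles at its +y and -y sides reaching 106 mm from the axis. Origin: centre of its underside, z up. It slides with moderate friction.
- pot_knob (a point): Middle of the black knob on the lid's centre, 107 mm above the pot's underside: an upright cylinder, 26 mm diameter, from 94 to 120 mm above the underside, to be gripped from above.
- other_burner: The other burner, 260 mm away along the stove's y, with the same look: the pot's new place. Its own cap is fixed. Origin as for work_burner, axes parallel to those of the stove.
- plate: Bystander: white ceramic plate, 190 mm diameter, 18 mm high. Origin: centre of its underside.
- tumbler: Bystander: glass tumbler, 68 mm diameter, 110 mm high, beyond the stove. Origin: centre of its underside.
- jar: Bystander: white plastic jar, 84 mm diameter, 130 mm high, beyond the stove. Origin: centre of its underside.
- kettle_lid: Bystander: aluminium kettle lid with a knob, 110 mm diameter, 42 mm high. Origin: centre of its underside.
- spring_clamp: Bystander: small blue spring clamp holding a steel rod of 170 mm, about 35 mm high. Origin: under the middle of the clamp.
There are look-alikes about, which are no part of the job. Several things have the shape of the pot; the one meant has the colours described above.

How it is judged:
By the outcome, as a careful person would: the job done as asked, in the order asked, and still so for the second after the job is handed in, while the arm keeps its last pose, push and grip.
It also fails if it takes over 61 s, if anything falls off the work surface, if the arm or the gripper's body presses on something with over 40 N, if the wrist force passes 120 N, or if a joint passes its speed limit or range.

### The arm

A 7-joint arm with a two-finger parallel gripper is mounted at the origin on the work surface. World frame = base frame: x ahead of the robot, y to its left, z up, the work surface at z = 0. Lengths are in mm, angles in rad, forces in N, time in s.
With the tool pointing down it reaches from about 425 to 875 mm from the base axis. Payload 8.4 kg.
Tool frame: the origin (TCP) lies midway between the tips of the shut fingers; the grasp point (between the pads) lies 19 mm behind it (manip.grip_depth is the z of the grasp point in the tool frame, in mm); z points along the fingers, y is the direction in which the jaws open and shut (so a half turn about z gives the same grasp; the last joint's range is limited). The gripper opens to 85 mm and grips with 20 to 120 N. Pads are 22 mm wide; open, the fingers measure 114 mm over their backs; the gripper's body (76 mm by 85 mm) begins 54 mm behind the grasp point. The pads swing forward as they close: fully open they stand 13 mm farther back than shut.
Start: joints at [-1.302, 0.333, 0.04, 1.465, -0.013, 1.343, -0.059], TCP at [233.715, 606.498, 208.308] pointing down, gripper open.
Joint ranges: [-2.58, 2.58], [-0.38, 2.09], [-1.3, 1.39], [0.25, 2.4], [-1.5, 4.64], [0.08, 2.09], [-2.65, 2.65]. Speed limits (rad/s): [2.22, 2.22, 2.79, 2.79, 3.14, 3.14, 3.14].

### API

Orientations are given as a unit quaternion [x, y, z, w].
In Python, from plant import manip gives the robot as it stands. The module is installed in compiled form; this text tells all that it offers.
- The arm moves only by the tool move_arm, never from a script. Its argument "plan" is text: rows parted by semicolons, each of 7 numbers parted by spaces: the shift along the tool's x, y, z in cm, then the turn, a rotation vector about the tool's x, y, z in degrees, then the finger opening in cm, from 0 to 8.54. In form: dx dy dz wx wy wz fingers; .... A call has 1 to 5 rows; each row is the pose to reach, as a shift and turn from the pose commanded when the call began, along the tool's axes at that moment; what a row does not reach only later rows make up. A row lasts 1/12 s, in which the tool goes at most 41.7 mm and 7.16 degrees, less where a joint would pass 70% of its speed; a pose out of reach is approached as far as the arm can. A call with a gripper value outside its range is refused whole. The fingers move at their own pace and stop on an object; "newtons" is the grip in N (left out, the last holds). Time passes only in rows, so rows that repeat a pose let the fingers close. It gives the time, the measured TCP pose, the force and the opening at its end, in the units of the state.
- manip.get_state(): the state, without advancing time (a new reading comes with each control period).
- manip.capture(name): name is "scene" or "top" or "wrist"; returns a dict with "color" (400x640x3 uint8, red, green, blue), "z_map" (400x640 float32, mm along the optical axis (not along the pixel's ray), 0 where there is no reading), "K" (3x3 intrinsics, pixels), "eye" and "attitude" of the camera in the world; the wrist camera has in their place "mount" (4x4, takes a point from camera to tool coordinates, whose origin is the TCP and whose axes are the flange's). Camera axes: x right, y down, z forward; pixel columns grow to the right and rows downward; lengths in mm; the calibration is good to about 2 mm. A picture is of the moment at which its call begins: read the wrist's pose just before it.
- manip.job_done(): hands the job in, once; it reports no verdict.
Trained networks look in the newest picture that a camera, given by its name, has taken for a name from the list of things; names that differ only in an ending like _2 or _b are one class to them, and where a whole thing is asked for, a point or a joint stands for the part that bears it (a point fixed in the world has none). Each returns a list of dicts, best first, with "conf" (0 to 1); they miss things now and then, are a little off and sometimes report something else, mostly with a low value. They report only what shows in the picture. A call takes as long as a camera call. They do not tell look-alikes from the thing itself.
- manip.recognise(name, camera): "rect" ([left, top, width, height] in pixels, round what is visible of it).
The state is a dict: "clock": time; "joint_positions": joint angles; "joint_vel": joint speeds; "joint_torque": joint torques, N m; "tcp_pos": TCP position; "eef_rot": TCP orientation; "ft_force": force on the tool from outside, world axes, zero at the start; "moment": the same for the moment, N m; "opening": finger opening in mm.
Only numpy, scipy, OpenCV 4.12 (cv2) and the standard library are available. Lean on these libraries where they do the work, as an engineer would, in place of code of your own. Each camera call takes 0.05 s, during which the arm holds its last target. There are 200 camera calls.

## Working session

There is one attempt and no reset: what is moved stays moved. The work goes in short steps, Python scripts to look and compute and a tool call to move; the robot and the scene stay as the last step left them, time stands still between calls to the robot, and variables do not carry over. Pictures are saved under pics/ and viewed, about 8 in all and at most 12, crops included, and the job is handed in when it is done.

Besides the shell and the picture viewer there is one more tool, called after "Call:" by a JSON object that holds its "name" and its "arguments", one argument or row to a line. move_arm: Moves the arm, as the interface text tells. Its arguments: {"type":"object","properties":{"plan":{"type":"string"},"newtons":{"type":"number"}},"required":["plan"]}

```bash
mkdir -p pics; cat > h.py <<'E'
from plant import manip
import numpy as np, cv2
from scipy.spatial.transform import Rotation as R
def cap(n):
    s=manip.get_state(); c=manip.capture(n)
    if n=='wrist':
        T=np.eye(4); T[:3,:3]=R.from_quat(s['eef_rot']).as_matrix(); T[:3,3]=s['tcp_pos']
        c['T']=T@np.array(c['mount'])
    else:
        a=np.array(c['attitude']); c['T']=np.eye(4)
        c['T'][:3,:3]=a if a.shape==(3,3) else R.from_quat(a).as_matrix(); c['T'][:3,3]=c['eye']
    return c
def cloud(c):
    z=c['z_map'];K=np.array(c['K']);v,u=np.indices(z.shape)
    p=np.stack([(u-K[0,2])/K[0,0]*z,(v-K[1,2])/K[1,1]*z,z],-1)
    w=p@c['T'][:3,:3].T+c['T'][:3,3]; w[z<=0]=np.nan
    return w
def save(c,n): cv2.imwrite('pics/'+n,c['color'][:,:,::-1])
E
python3 - <<'E'
from h import *
for n in ['scene','top']:
    c=cap(n); save(c,n+'1.png'); W=cloud(c); np.savez('/tmp/'+n,W=W,c=c['color'])
    print(n,c['eye'],c['attitude'])
    for t in ['pot','pot_knob','stove','work_burner','other_burner','plate','tumbler','jar','kettle_lid','spring_clamp']:
        for r in manip.recognise(t,n)[:4]:
            l,tp,w,h=map(int,r['rect']); q=W[tp:tp+h,l:l+w].reshape(-1,3)
            print(t,r['conf'],r['rect'],np.nanmedian(q,0).round())
print(manip.get_state(), manip.grip_depth)
E
```

```text
scene [1263.17637439 1036.64721239 1143.29880124] [ 0.28372113  0.85131655 -0.42149232 -0.13079249]
pot 0.83 [284.4, 167.1, 46.7, 40.8] [545. -62. 187.]
pot 0.77 [312.2, 147.9, 38.3, 29.1] [ 266. -273.   82.]
pot 0.63 [416.4, 206.3, 56.1, 43.5] [204. 342.  69.]
pot_knob 0.76 [422.5, 210.3, 48.7, 36.8] [211. 354.  82.]
pot_knob 0.71 [311.9, 147.4, 31.8, 31.7] [ 287. -279.   84.]
pot_knob 0.7 [289.3, 165.5, 42.3, 42.3] [542. -56. 189.]
stove 0.95 [263.1, 189.2, 147.9, 96.5] [566. 107.  47.]
work_burner 0.39 [287.4, 166.9, 46.3, 42.4] [541. -57. 183.]
other_burner 0.61 [349.3, 224.7, 17.9, 21.7] [503. 192.  91.]
other_burner 0.32 [261.6, 189.5, 149.4, 97.6] [569. 107.  47.]
plate 0.6 [229.1, 161.8, 41.2, 20.3] [ 576. -536.    8.]
tumbler 0.86 [245.5, 213.5, 17.5, 35.1] [795. -76.  66.]
kettle_lid 0.77 [427.3, 281.6, 30.2, 24.1] [414. 528.  13.]
spring_clamp 0.5 [425.9, 279.7, 34.9, 24.0] [409. 522.  11.]
top [ 294.96850045   10.63807855 1511.8715891 ] [ 0.70673766 -0.70421093  0.05101947 -0.0447868 ]
pot 0.98 [186.4, 268.6, 61.8, 57.3] [192. 333.  83.]
pot 0.97 [316.9, 149.3, 72.6, 66.6
[... 855 characters left out ...]
ns': array([-1.30217905,  0.33321121,  0.03990396,  1.46537796, -0.01337015,
        1.34329295, -0.05847934]), 'joint_vel': array([-0.0005052 ,  0.00248748,  0.00023747,  0.00171636,  0.000247  ,
        0.00147812, -0.00055408]), 'joint_torque': array([ 6.80904013e-04, -6.58318019e+01,  1.36276435e+00, -4.05812967e+01,
        1.64974591e-02,  3.14430727e-03, -4.76977732e-05]), 'tcp_pos': array([233.74483204, 606.50159883, 208.31150037]), 'eef_rot': array([ 1.82876959e-01,  9.83135808e-01, -1.31978816e-05,  9.98826879e-06]), 'ft_force': array([-0.23757511,  0.37526707,  1.01000639]), 'moment': array([-0.000594  , -0.01937245, -0.02921697]), 'opening': 85.18104390887544} -18.700000000000003
```

```bash
python3 - <<'E'
from h import *
d=np.load('/tmp/top.npz');c=d['c'][70:350,140:540];cv2.imwrite('pics/top_crop.png',cv2.resize(c[:,:,::-1],None,fx=2,fy=2,interpolation=cv2.INTER_CUBIC))
W=d['W'];w=W.reshape(-1,3);x,y,z=w.T
# knob: top of the pot
m=(abs(x-530)<110)&(abs(y+70)<110)
for a,b in [(185,204),(215,245)]:
    k=m&(z>a)&(z<b); p=w[k]; print(a,k.sum(),p.mean(0),p[:,:2].min(0),p[:,:2].max(0),np.median(p[:,2]))
(cx,cy),r=cv2.minEnclosingCircle(w[m&(z>183)&(z<204)][:,:2].astype(np.float32));print(cx,cy,r)
# rails
k=(z>102)&(z<118)&(x>380)&(x<650)&(y>30)&(y<330); p=w[k]
lo=p[p[:,0]<500];hi=p[p[:,0]>=500]
for q in (lo,hi):
    vx,vy,x0,y0=cv2.fitLine(q[:,:2].astype(np.float32),cv2.DIST_HUBER,0,.01,.01).ravel(); print(len(q),np.degrees(np.arctan2(vy,vx)),x0,y0, q.min(0),q.max(0))
k=(z>40)&(z<60)&(x>300)&(x<720)&(y>-260)&(y<400); r=cv2.minAreaRect(w[k][:,:2].astype(np.float32)); print(r)
k=(z>75)&(z<102)&(abs(x-497)<45)&(abs(y-187)<60); p=w[k]; print(len(p),p.mean(0),cv2.minEnclosingCircle(p[:,:2].astype(np.float32)))
E
```

```text
185 2782 [527.01001056 -75.24392096 193.74013008] [ 441.95042766 -163.42825118] [615.85403371  11.04750728] 193.85341188978464
215 73 [526.99366665 -75.24617441 227.74739062] [515.49437357 -87.24055625] [540.86014698 -62.67474316] 228.12835493584907
528.3805541992188 -75.79064178466797 88.8989486694336
240 -83.22619 430.76874 159.90042 [412.52548706  31.81261205 102.20799664] [496.84337828 289.11994321 116.84944006]
249 -83.0468 553.751 168.14798 [500.00125507  32.60415314 102.08023776] [573.87118269 303.89514914 117.60943213]
((464.99365234375, 43.25685119628906), (384.2384338378906, 545.3123779296875), 6.904096603393555)
256 [488.80417287 177.96154941  95.50034269] ((488.5811462402344, 179.82669067382812), 37.3786506652832)
```

View pics/top_crop.png

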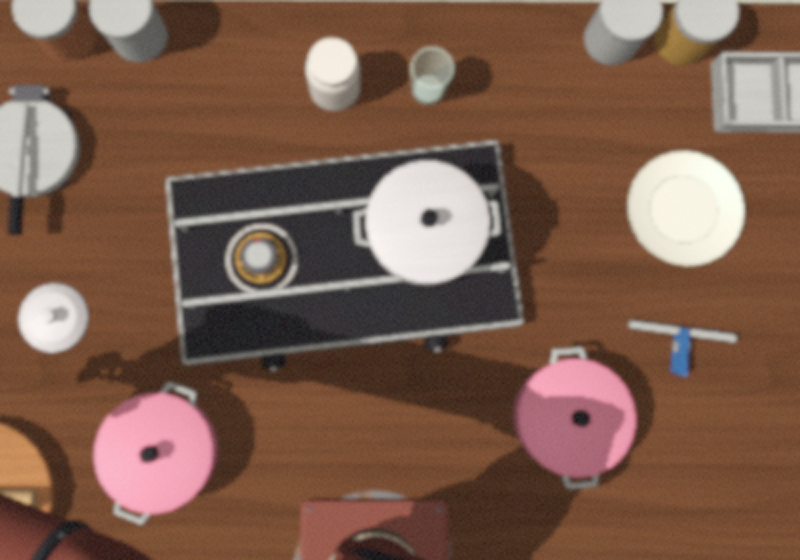

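View pics/scene1.png

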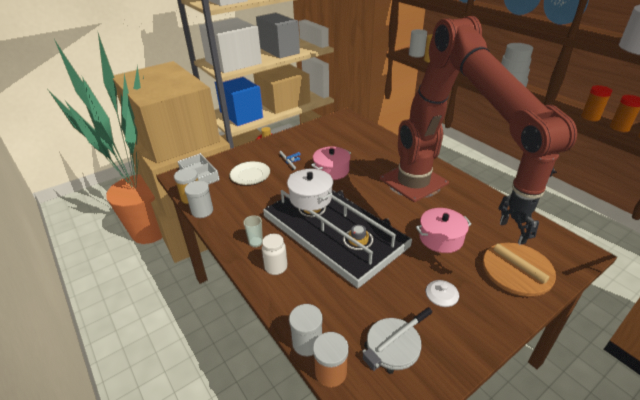

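The candidates for the pot are the white/aluminium one on the stove (crop 428,220) and two pink ones on the table (155,453 and 577,418). The description fits the aluminium one on the rails. The work burner is under it, at the -y end. The other burner is at crop (260,257).

```bash
cat >> h.py <<'E'
def rel(p,yaw,s=None):
    "tool-frame shift (cm) and rotvec (deg) to TCP p with tool y at stove-yaw angle: tool y=(-sin,cos), z down"
    s=s or manip.get_state(); A=R.from_quat(s['eef_rot']); a=np.radians(yaw)
    B=R.from_matrix(np.array([[-np.cos(a),-np.sin(a),0],[-np.sin(a),np.cos(a),0],[0,0,-1]]).T)
    print('rel',(A.inv().apply(np.array(p)-s['tcp_pos'])/10).round(2),np.degrees((A.inv()*B).as_rotvec()).round(2))
def st():
    s=manip.get_state(); print('t',s['clock'],'tcp',s['tcp_pos'].round(1),'q',np.round(s['eef_rot'],4),'F',s['ft_force'].round(1),'M',s['moment'].round(2),'op',round(s['opening'],1),'j',s['joint_positions'].round(2)); return s
E
python3 -c "
from h import *
rel([490,150,380],6.9)"
```

```text
rel [-40.33 -33.38 -17.17] [ -0.     0.   -27.97]
```

Call:
{"name": "move_arm", "arguments": {
  "plan": "-8 -6.7 -3.4 0 0 -5.6 8.5; -16.1 -13.4 -6.9 0 0 -11.2 8.5; -24.2 -20 -10.3 0 0 -16.8 8.5; -32.3 -26.7 -13.7 0 0 -22.4 8.5; -40.3 -33.4 -17.2 0 0 -28 8.5"
}}

```text
clock: 1.52
tcp_pos: [331.1, 432.0, 273.9]
eef_rot: [-0.063, 0.998, 0.0, 0.0]
ft_force: [2.1, 0.9, -0.5]
opening: 84.7
```

```bash
python3 -c "
from h import *
st();rel([490,150,380],6.9)"
```

```text
t 1.5167 tcp [331.1 432.  273.9] q [-6.29e-02  9.98e-01  1.00e-04  1.00e-04] F [ 2.1  0.9 -0.5] M [-0.03 -0.06  0.06] op 84.7 j [-1.08  0.09  0.08  1.63 -0.01  1.43  0.7 ]
rel [-12.22 -29.97 -10.62] [0.01 0.01 0.31]
```

Call:
{"name": "move_arm", "arguments": {
  "plan": "-12 -28 -10 0 0 0 8.5; -12 -28 -10 0 0 0 8.5; -12 -28 -10 0 0 0 8.5; -12 -28 -10 0 0 0 8.5; -12 -28 -10 0 0 0 8.5"
}}

```text
clock: 1.93
tcp_pos: [430.4, 260.6, 339.2]
eef_rot: [-0.06, 0.998, 0.0, 0.0]
ft_force: [1.3, 1.3, 0.9]
opening: 84.8
```

Call:
{"name": "move_arm", "arguments": {
  "plan": "0 -3 -1 0 0 0 8.5; 0 -3 -1 0 0 0 8.5; 0 -3 -1 0 0 0 8.5; 0 -3 -1 0 0 0 8.5"
}}

```text
clock: 2.27
tcp_pos: [433.0, 233.5, 348.1]
eef_rot: [-0.061, 0.998, 0.0, -0.0]
ft_force: [0.2, 0.4, 0.6]
opening: 85.1
```

```bash
python3 - <<'E'
from h import *
st();c=cap('wrist');save(c,'w1.png');W=cloud(c);np.savez('/tmp/w1',W=W,c=c['color'],T=c['T'],K=c['K']);print(np.round(c['mount'],3))
for t in ['pot','other_burner','pot_knob']:
    for r in manip.recognise(t,'wrist')[:3]: print(t,r)
E
```

```text
t 2.2667 tcp [433.  233.5 348.1] q [-6.070e-02  9.982e-01  3.000e-04 -1.000e-04] F [0.2 0.4 0.6] M [ 0.06 -0.02 -0.03] op 85.1 j [-0.87 -0.04  0.27  1.61  0.01  1.57  1.1 ]
[[  -0.      -0.959   -0.282   72.223]
 [   1.      -0.       0.      -0.648]
 [  -0.      -0.282    0.959 -166.355]
 [   0.       0.       0.       1.   ]]
pot {'rect': [0.0, 146.5, 128.0, 171.4], 'conf': 0.84}
pot {'rect': [354.0, 0.0, 151.6, 57.6], 'conf': 0.81}
other_burner {'rect': [245.8, 174.2, 55.5, 55.7], 'conf': 0.75}
pot_knob {'rect': [355.1, 1.9, 147.5, 53.6], 'conf': 0.82}
pot_knob {'rect': [0.0, 147.1, 125.0, 170.7], 'conf': 0.66}
```

View pics/w1.png

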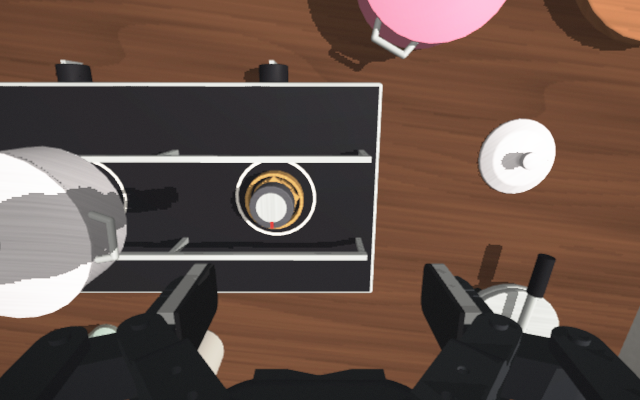

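```bash
python3 - <<'E'
from h import *
d=np.load('/tmp/w1.npz');W=d['W'];c=d['c'];T=d['T'];K=d['K']
a=np.radians(6.9);ex=np.array([np.cos(a),np.sin(a)]);ey=np.array([-np.sin(a),np.cos(a)])
g=c.min(-1)>190
def fit(m,n):
    p=W[m][:,:2]; ok=np.isfinite(p[:,0]); p=p[ok]
    from scipy.optimize import least_squares
    r=least_squares(lambda q:np.hypot(*(p-q[:2]).T)-q[2],[*p.mean(0),50],loss='soft_l1',f_scale=2)
    print(n,len(p),r.x.round(1),'st',r.x[:2]@ex,r.x[:2]@ey,'z',np.nanmedian(W[m][:,2]))
v,u=np.indices(g.shape);z=W[...,2]
fit(g&(abs(u-276)<48)&(abs(v-197)<34)&(z<60)&(z>40),'ring')
fit(g&(u>80)&(u<135)&(v>165)&(v<245)&(z<56)&(z>44),'ring2')
m=(abs(u-271)<25)&(abs(v-208)<25)&(z>93)&(z<104);p=W[m];print('cap',len(p),np.median(p[:,2]),cv2.minEnclosingCircle(p[:,:2].astype(np.float32)))
for lo,hi in [(150,166),(248,264)]:
    m=g&(v>lo)&(v<hi)&(u>135)&(u<360)&(z>104)&(z<116);p=W[m][:,:2];f=cv2.fitLine(p.astype(np.float32),cv2.DIST_HUBER,0,.01,.01).ravel()
    print('rail',len(p),np.degrees(np.arctan2(f[1],f[0])),f[2:]@ex,np.median(W[m][:,2]))
E
```

```text
ring 412 [492.7 180.3  53. ] st 510.82843575746574 119.83043537016857 z 51.33110520864889
ring2 116 [525.1 -78.4  54.3] st 511.8591043870163 -140.94177667148983 z 51.35885369875231
cap 1513 99.11020999554603 ((493.012451171875, 179.80274963378906), 27.999797821044922)
rail 1305 -83.284966 448.99263485641995 110.79925213777034
rail 1118 -83.07788 572.471821010602 110.81050728039563
```

```bash
python3 -c "
from h import *
rel([527,-75,290],6.8)"
```

```text
rel [ -5.56 -31.82   5.78] [-0.03 -0.05  0.25]
```

Call:
{"name": "move_arm", "arguments": {
  "plan": "-1.5 -4 1.4 0 0 0 7; -2.5 -8 2 0 0 0 7; -3.5 -12 3 0 0 0 7; -4.5 -16 4 0 0 0 7; -5.5 -20 5.8 0 0 0 7"
}}

```text
clock: 2.88
tcp_pos: [510.3, 46.4, 293.6]
eef_rot: [-0.061, 0.998, 0.0, 0.001]
ft_force: [1.4, 0.7, 0.8]
opening: 70.2
```

Call:
{"name": "move_arm", "arguments": {
  "plan": "0 -4 0 0 0 0 7; 0 -8 0 0 0 0 7; 0 -11.8 0 0 0 0 7; 0 -11.8 0 0 0 0 7; 0 -11.8 0 0 0 0 7"
}}

```text
clock: 3.3
tcp_pos: [523.7, -71.2, 293.1]
eef_rot: [-0.059, 0.998, -0.0, -0.0]
ft_force: [0.5, 0.8, 0.7]
opening: 70.1
```

```bash
python3 - <<'E'
from h import *
st();c=cap('wrist');W=cloud(c);np.savez('/tmp/w2',W=W,c=c['color'],T=c['T'],K=c['K'])
save(c,'w2.png')
x,y,z=W.reshape(-1,3).T
m=(abs(x-527)<25)&(abs(y+75)<25)&(z>222)&(z<240);p=W.reshape(-1,3)[m];print(len(p),np.median(p[:,2]),cv2.minEnclosingCircle(p[:,:2].astype(np.float32)),p.mean(0))
rel([527,-75,206],6.8)
E
```

```text
t 3.3 tcp [523.7 -71.2 293.1] q [-5.860e-02  9.983e-01 -3.000e-04 -2.000e-04] F [0.5 0.8 0.7] M [ 0.05  0.04 -0.01] op 70.1 j [-0.54  0.04  0.62  1.65 -0.02  1.46  1.77]
1054 230.11120566389766 ((529.9918212890625, -75.35257720947266), 12.970404624938965) [528.71017757 -75.5446856  229.73426034]
rel [-0.25 -0.63  8.69] [ 0.   -0.04  0.1 ]
```

View pics/w2.png

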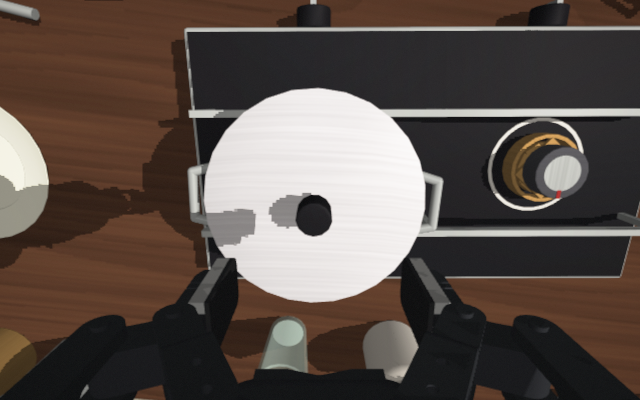

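The picture shows the white pot with its black knob at (313,215), standing on the rails between the open fingers. The free burner is to its right, at (540,165). I'll descend to grip the knob.

```bash
python3 -c "
from h import *
rel([529.5,-75.4,206],6.8)"
```

```text
rel [-0.5  -0.7   8.69] [ 0.   -0.04  0.1 ]
```

Call:
{"name": "move_arm", "arguments": {
  "plan": "-0.3 0 2 0 0 0 6; -0.3 0 4 0 0 0 6; -0.3 0 5 0 0 0 6; -0.3 0 5 0 0 0 6; -0.3 0 5 0 0 0 6"
}}

```text
clock: 3.77
tcp_pos: [526.6, -67.8, 243.3]
eef_rot: [-0.061, 0.998, 0.0, -0.0]
ft_force: [1.0, 0.3, 0.9]
opening: 60.1
```

```bash
python3 -c "
from h import *
st();rel([529.5,-75.4,206],6.8)"
```

```text
t 3.7667 tcp [526.6 -67.8 243.3] q [-6.130e-02  9.981e-01  0.000e+00 -5.000e-04] F [1.  0.3 0.9] M [-0.02 -0.05  0.01] op 60.1 j [-0.54  0.07  0.62  1.73 -0.04  1.36  1.78]
rel [-0.2  -0.79  3.73] [ 0.   -0.05  0.23]
```

Call:
{"name": "move_arm", "arguments": {
  "plan": "-0.2 -0.4 0.8 0 0 0 6; -0.2 -0.8 1.5 0 0 0 6; -0.2 -0.8 2.5 0 0 0 6; -0.2 -0.8 3.6 0 0 0 6; -0.2 -0.8 3.6 0 0 0 6"
}}

```text
clock: 4.18
tcp_pos: [528.4, -76.6, 204.7]
eef_rot: [-0.06, 0.998, -0.0, -0.002]
ft_force: [-0.2, 1.2, -0.4]
opening: 59.8
```

```bash
python3 -c "
from h import *
st();rel([529.5,-75.4,206],6.8)"
```

```text
t 4.1833 tcp [528.4 -76.6 204.7] q [-0.0603  0.9982 -0.     -0.0017] F [-0.2  1.2 -0.4] M [ 0.   -0.01  0.05] op 59.8 j [-0.52  0.1   0.63  1.78 -0.06  1.29  1.81]
rel [-0.13  0.11 -0.13] [ 0.01 -0.19  0.11]
```

Within 2 mm; close on the knob.

Call:
{"name": "move_arm", "arguments": {
  "plan": "0 0 -0.1 0 0 0 2.2; 0 0 -0.1 0 0 0 2.2; 0 0 -0.1 0 0 0 2.2; 0 0 -0.1 0 0 0 2.2; 0 0 -0.1 0 0 0 2.2",
  "newtons": 40
}}

```text
clock: 4.6
tcp_pos: [529.9, -76.6, 208.6]
eef_rot: [-0.06, 0.998, 0.0, 0.0]
ft_force: [-0.4, 0.3, 0.1]
opening: 21.9
```

```bash
python3 -c "
from h import *
st();rel([492.7,180.2,205.5],6.8)"
```

```text
t 4.6 tcp [529.9 -76.6 208.6] q [-6.040e-02  9.982e-01  0.000e+00  3.000e-04] F [-0.4  0.3  0.1] M [-0.03 -0.02  0.08] op 21.9 j [-0.52  0.1   0.63  1.77 -0.06  1.29  1.81]
rel [ 0.59 25.94  0.31] [0.   0.03 0.13]
```

```bash
python3 - <<'E'
from h import *
st();c=cap('wrist');W=cloud(c);save(c,'w3.png')
x,y,z=W.reshape(-1,3).T
m=(abs(x-527)<25)&(abs(y+75)<25)&(z>222)&(z<240);p=W.reshape(-1,3)[m];print(len(p),np.median(p[:,2]),p.mean(0),p.min(0),p.max(0))
E
```

```text
t 4.6 tcp [529.9 -76.6 208.6] q [-6.040e-02  9.982e-01  0.000e+00  3.000e-04] F [-0.4  0.3  0.1] M [-0.03 -0.02  0.08] op 21.9 j [-0.52  0.1   0.63  1.77 -0.06  1.29  1.81]
2447 230.19080245127404 [527.85226653 -76.60646394 230.33873569] [516.37344048 -99.2169016  222.01412695] [542.26449112 -55.73564387 239.9749215 ]
```

View pics/w3.png

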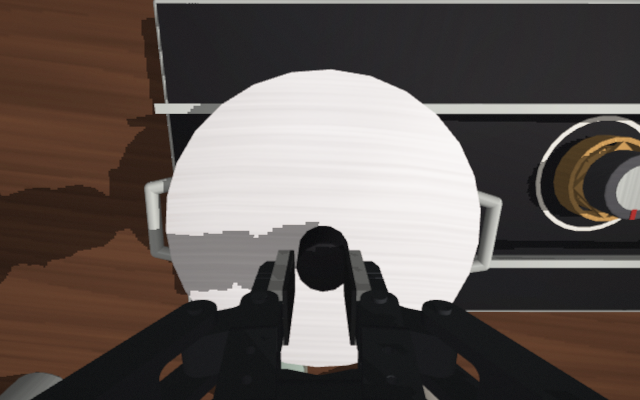

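Call:
{"name": "move_arm", "arguments": {
  "plan": "0 0 0 0 0 0 0; 0 0 0 0 0 0 0; 0 0 0 0 0 0 0",
  "newtons": 50
}}

```text
clock: 4.9
tcp_pos: [529.7, -76.7, 208.4]
eef_rot: [-0.06, 0.998, -0.0, 0.0]
ft_force: [-0.1, -1.1, 0.6]
opening: 0.0
```

```bash
python3 - <<'E'
from h import *
st();c=cap('wrist');W=cloud(c);save(c,'w4.png');print(c['K'])
w=W.reshape(-1,3);x,y,z=w.T
m=(abs(x-527)<110)&(abs(y+75)<110)&(z>193)&(z<202);p=w[m];print(len(p),cv2.minEnclosingCircle(p[:,:2].astype(np.float32)),np.median(p[:,2]))
# dark knob region
v,u=np.indices(W.shape[:2]);m=(abs(u-322)<15)&(abs(v-250)<40)
for vv in range(210,300,6): print(vv,W[vv,322].round(1),c['color'][vv,322], W[vv,300].round(0))
E
```

```text
t 4.9 tcp [529.7 -76.7 208.4] q [-0.0604  0.9982 -0.      0.    ] F [-0.1 -1.1  0.6] M [0.04 0.04 0.05] op 0.0 j [-0.52  0.1   0.63  1.77 -0.06  1.29  1.81]
[[349.44807115   0.         318.91908541]
 [  0.         349.44807115 205.18228943]
 [  0.           0.           1.        ]]
39295 ((530.0443115234375, -75.99333190917969), 79.8535385131836) 196.5427739172901
210 [512.2 -77.8 197.8] [233 229 228] [514. -89. 198.]
216 [515.6 -77.3 197.5] [235 230 230] [517. -89. 198.]
222 [518.9 -76.9 197.7] [235 231 230] [520. -89. 198.]
228 [518.  -77.1 209.5] [15 14 17] [523. -88. 199.]
234 [517.8 -77.2 218.2] [15 16 16] [527. -88. 197.]
240 [517.7 -77.3 226.2] [17 17 17] [526. -87. 209.]
246 [519.2 -77.2 229.6] [37 36 39] [525. -87. 218.]
252 [518.5 -77.3 237.7] [32 34 34] [525. -87. 226.]
258 [518.7 -77.4 243.2] [22 22 22] [526. -86. 229.]
264 [518.5 -77.4 249.3] [19 19 21] [523. -86. 241.]
270 [518.1 -77.5 255.2] [22 21 23] [524. -86. 246.]
276 [518.4 -77.5 259.4] [22 22 21] [523. -85. 252.]
282 [518.6 -77.6 263.6] [20 20 21] [519. -85. 264.]
288 [519.1 -77.5 266.8] [17 17 19] [519. -85. 269.]
294 [520.4 -77.4 268.5] [25 24 26] [517. -85. 275.]
```

View pics/w4.png

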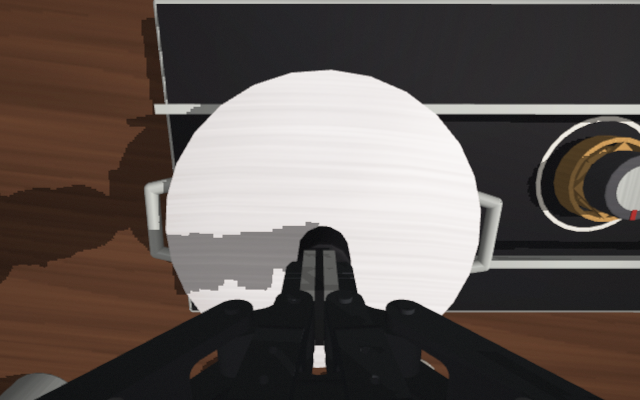

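```bash
python3 - <<'E'
from h import *
tcp={'w1':([433,233.5,348.1],[-6.070e-02,9.982e-01,3.000e-04,-1.000e-04]),'w2':([523.7,-71.2,293.1],[-5.860e-02,9.983e-01,-3.000e-04,-2.000e-04])}
for n in tcp:
    d=np.load(f'/tmp/{n}.npz');W=d['W'].reshape(-1,3);p,q=tcp[n]
    t=R.from_quat(q).inv().apply(W-np.array(p))
    m=(abs(t[:,0])<14)&(abs(t[:,1])<65)&(abs(t[:,1])>25)&(t[:,2]<15)
    print(n,[(a,int(((t[m,2]>a)&(t[m,2]<=a+4)).sum())) for a in range(-60,12,4)])
c=cap('wrist');W=cloud(c).reshape(-1,3);s=manip.get_state();t=R.from_quat(s['eef_rot']).inv().apply(W-s['tcp_pos'])
m=(abs(t[:,0])<15)&(abs(t[:,1])<18)&(abs(t[:,1])>13.6)&(t[:,2]<8)
print([(a,int(((t[m,2]>a)&(t[m,2]<=a+4)).sum())) for a in range(-60,8,4)])
E
```

```text
w1 [(-60, 826), (-56, 756), (-52, 671), (-48, 613), (-44, 456), (-40, 216), (-36, 0), (-32, 0), (-28, 0), (-24, 0), (-20, 0), (-16, 0), (-12, 0), (-8, 0), (-4, 0), (0, 0), (4, 0), (8, 0)]
w2 [(-60, 759), (-56, 693), (-52, 626), (-48, 582), (-44, 526), (-40, 422), (-36, 249), (-32, 21), (-28, 0), (-24, 0), (-20, 0), (-16, 0), (-12, 0), (-8, 0), (-4, 0), (0, 0), (4, 0), (8, 0)]
[(-60, 0), (-56, 12), (-52, 12), (-48, 12), (-44, 10), (-40, 7), (-36, 5), (-32, 0), (-28, 0), (-24, 0), (-20, 3), (-16, 0), (-12, 0), (-8, 0), (-4, 0), (0, 0), (4, 0)]
```

The fingers closed above the knob. The wrist depth shows the real tips about 24 mm short of the reported TCP, so I'll reopen and go 27 mm lower.

Call:
{"name": "move_arm", "arguments": {
  "plan": "0 0 -0.3 0 0 0 5.5; 0 0 -0.3 0 0 0 5.5; 0 0 -0.3 0 0 0 5.5; 0 0 -0.3 0 0 0 5.5; 0 0 0.5 0 0 0 5.5"
}}

```text
clock: 5.42
tcp_pos: [530.5, -76.8, 204.3]
eef_rot: [-0.06, 0.998, 0.0, 0.001]
ft_force: [-0.1, -0.3, -0.3]
opening: 55.3
```

Call:
{"name": "move_arm", "arguments": {
  "plan": "0 0 0.5 0 0 0 5.5; 0 0 1 0 0 0 5.5; 0 0 1.5 0 0 0 5.5; 0 0 2.0 0 0 0 5.5; 0 0 2.0 0 0 0 5.5"
}}

```text
clock: 5.83
tcp_pos: [529.0, -76.6, 182.0]
eef_rot: [-0.06, 0.998, -0.0, -0.001]
ft_force: [0.2, -0.5, -0.3]
opening: 54.5
```

Call:
{"name": "move_arm", "arguments": {
  "plan": "0 0 0 0 0 0 1; 0 0 0 0 0 0 1; 0 0 0 0 0 0 1; 0 0 0 0 0 0 1; 0 0 0 0 0 0 1",
  "newtons": 30
}}

```text
clock: 6.25
tcp_pos: [529.8, -76.1, 183.5]
eef_rot: [-0.061, 0.998, 0.0, 0.0]
ft_force: [-0.2, 2.3, 2.7]
opening: 25.1
```

```bash
python3 - <<'E'
from h import *
s=st();c=cap('wrist');W=cloud(c);w=W.reshape(-1,3);x,y,z=w.T
m=(abs(x-527)<120)&(abs(y+75)<120)&(z>193)&(z<202);p=w[m];print(len(p),cv2.minEnclosingCircle(p[:,:2].astype(np.float32)))
t=R.from_quat(s['eef_rot']).inv().apply(w-s['tcp_pos'])
m=(abs(t[:,0])<15)&(abs(t[:,1])<32)&(abs(t[:,1])>15)&(t[:,2]<-6)
print([(a,int(((t[m,2]>a)&(t[m,2]<=a+4)).sum())) for a in range(-60,8,4)])
rel([492.7,180.2,s['tcp_pos'][2]],6.8)
E
```

```text
t 6.25 tcp [529.8 -76.1 183.5] q [-6.070e-02  9.982e-01  3.000e-04  2.000e-04] F [-0.2  2.3  2.7] M [ 0.71  0.17 -0.03] op 25.1 j [-0.52  0.12  0.63  1.81 -0.07  1.24  1.83]
49381 ((530.4479370117188, -72.37747955322266), 80.58995819091797)
[(-60, 132), (-56, 234), (-52, 276), (-48, 264), (-44, 232), (-40, 209), (-36, 191), (-32, 93), (-28, 3), (-24, 0), (-20, 42), (-16, 1934), (-12, 0), (-8, 0), (-4, 0), (0, 0), (4, 0)]
rel [5.900e-01 2.589e+01 2.000e-02] [0.03 0.03 0.15]
```

Knob gripped (opening 25 mm). Now the slide.

Call:
{"name": "move_arm", "arguments": {
  "plan": "0 0.5 0 0 0 0 1; 0.1 1.5 0 0 0 0 1; 0.1 2.5 0 0 0 0 1; 0.2 3.5 0 0 0 0 1; 0.2 4.5 0 0 0 0 1"
}}

```text
clock: 6.72
tcp_pos: [521.8, -31.2, 183.2]
eef_rot: [-0.061, 0.998, -0.0, -0.0]
ft_force: [0.6, -1.6, -2.5]
opening: 24.7
```

```bash
python3 - <<'E'
from h import *
s=st();rel([492.7,180.2,183.5],6.8)
E
```

```text
t 6.7167 tcp [521.8 -31.2 183.2] q [-6.060e-02  9.982e-01 -1.000e-04 -2.000e-04] F [ 0.6 -1.6 -2.5] M [-0.83 -0.06 -0.03] op 24.7 j [-0.58  0.09  0.59  1.83 -0.05  1.24  1.72]
rel [ 0.33 21.33 -0.04] [-0.01 -0.03  0.15]
```

Call:
{"name": "move_arm", "arguments": {
  "plan": "0 1.2 0 0 0 0 1; 0.1 2.4 0 0 0 0 1; 0.1 3.6 0 0 0 0 1; 0.1 4.8 0 0 0 0 1; 0.1 6 0 0 0 0 1"
}}

```text
clock: 7.13
tcp_pos: [513.5, 28.6, 183.2]
eef_rot: [-0.061, 0.998, -0.0, -0.0]
ft_force: [-0.5, -3.0, -2.3]
opening: 25.0
```

Call:
{"name": "move_arm", "arguments": {
  "plan": "0 1.2 0 0 0 0 1; 0 2.4 0 0 0 0 1; 0.1 3.6 0 0 0 0 1; 0.1 4.8 0 0 0 0 1; 0.1 6 0 0 0 0 1"
}}

```text
clock: 7.55
tcp_pos: [505.3, 87.9, 183.2]
eef_rot: [-0.061, 0.998, -0.0, -0.0]
ft_force: [0.4, -1.5, -3.2]
opening: 25.1
```

```bash
python3 - <<'E'
from h import *
s=st();rel([492.7,180.2,183.5],6.8)
E
```

```text
t 7.55 tcp [505.3  87.9 183.2] q [-6.060e-02  9.982e-01 -0.000e+00 -2.000e-04] F [ 0.4 -1.5 -3.2] M [-0.64 -0.01 -0.02] op 25.1 j [-0.72  0.06  0.48  1.85 -0.03  1.24  1.47]
rel [ 0.14  9.31 -0.03] [ 0.   -0.03  0.14]
```

Call:
{"name": "move_arm", "arguments": {
  "plan": "0 1.2 0 0 0 0 1; 0 2.4 0 0 0 0 1; 0.1 3.6 0 0 0 0 1; 0.1 4.8 0 0 0 0 1; 0.1 5.8 0 0 0 0 1"
}}

```text
clock: 7.97
tcp_pos: [497.4, 145.7, 183.2]
eef_rot: [-0.061, 0.998, 0.0, -0.0]
ft_force: [0.3, -1.6, -3.6]
opening: 24.7
```

Call:
{"name": "move_arm", "arguments": {
  "plan": "0 0.9 0 0 0 0 1; 0 1.8 0 0 0 0 1; 0 2.6 0 0 0 0 1; 0 3 0 0 0 0 1; 0 3.2 0 0 0 0 1"
}}

```text
clock: 8.38
tcp_pos: [493.8, 176.6, 183.2]
eef_rot: [-0.061, 0.998, -0.0, -0.0]
ft_force: [1.1, -0.8, -4.7]
opening: 24.6
```

```bash
python3 - <<'E'
from h import *
s=st();rel([492.7,180.2,183.5],6.8)
c=cap('top');W=cloud(c);w=W.reshape(-1,3);x,y,z=w.T
c=cap('wrist');W=cloud(c).reshape(-1,3);z2=W[:,2];m=(abs(W[:,0]-492)<120)&(abs(W[:,1]-180)<120)&(z2>193)&(z2<202);p=W[m]
h=cv2.convexHull(p[:,:2].astype(np.float32)).reshape(-1,2)
from scipy.optimize import least_squares
r=least_squares(lambda q:np.hypot(*(h-q[:2]).T)-89,[492,180],loss='soft_l1',f_scale=2);print('lid',r.x,np.round(np.percentile(r.fun,[10,50,90]),1))
E
```

```text
t 8.3833 tcp [493.8 176.6 183.2] q [-6.080e-02  9.982e-01 -1.000e-04 -1.000e-04] F [ 1.1 -0.8 -4.7] M [-0.4   0.06  0.01] op 24.6 j [-0.81  0.09  0.41  1.82 -0.04  1.24  1.3 ]
rel [ 0.06  0.37 -0.03] [-0.01 -0.01  0.17]
lid [503.92084446 176.13467452] [-30.4  -5.8  -0.6]
```

Call:
{"name": "move_arm", "arguments": {
  "plan": "0.1 0.2 0 0 0 0 1; 0.1 0.4 0 0 0 0 1; 0.1 0.4 0 0 0 0 1; 0.1 0.4 0.1 0 0 0 1; 0.1 0.4 0.1 0 0 0 1"
}}

```text
clock: 8.9
tcp_pos: [493.0, 179.7, 183.0]
eef_rot: [-0.06, 0.998, 0.0, 0.001]
ft_force: [0.7, -1.6, 2.5]
opening: 24.6
```

Call:
{"name": "move_arm", "arguments": {
  "plan": "0 0 0 0 0 0 3.2; 0 0 0 0 0 0 4; 0 0 0 0 0 0 4.5; 0 0 0 0 0 0 5; 0 0 0 0 0 0 5"
}}

```text
clock: 9.32
tcp_pos: [492.4, 179.8, 182.3]
eef_rot: [-0.06, 0.998, 0.0, -0.0]
ft_force: [0.1, 0.4, -0.0]
opening: 50.2
```

Call:
{"name": "move_arm", "arguments": {
  "plan": "0 0 -2 0 0 0 5.5; 0 0 -4 0 0 0 6; 0 0 -6 0 0 0 7; 0 0 -9 0 0 0 7; 0 0 -12 0 0 0 7"
}}

```text
clock: 9.73
tcp_pos: [492.0, 179.5, 303.1]
eef_rot: [-0.06, 0.998, -0.0, -0.001]
ft_force: [1.6, 0.1, 0.1]
opening: 70.2
```

```bash
python3 - <<'E'
from h import *
s=st();c=cap('wrist');save(c,'w5.png');W=cloud(c).reshape(-1,3);x,y,z=W.T
m=(abs(x-492)<30)&(abs(y-180)<30)&(z>224)&(z<236);p=W[m];print(len(p),cv2.minEnclosingCircle(p[:,:2].astype(np.float32)),np.median(p[:,2]))
m=(abs(x-492)<120)&(abs(y-180)<120)&(z>193)&(z<202);print('lid',cv2.minEnclosingCircle(W[m][:,:2].astype(np.float32)))
rel([524,-77.8,330],6.8)
E
```

```text
t 9.7333 tcp [492.  179.5 303.1] q [-6.030e-02  9.982e-01 -2.000e-04 -5.000e-04] F [1.6 0.1 0.1] M [-0.02 -0.07 -0.06] op 70.2 j [-0.82  0.03  0.4   1.63 -0.01  1.48  1.27]
958 ((492.79681396484375, 179.38519287109375), 12.865801811218262) 230.09106686705525
lid ((494.44366455078125, 179.66615295410156), 81.5851821899414)
rel [  0.13 -25.99  -2.13] [0.18 0.37 0.13]
```

The pot now stands at (492.8, 179.4), within 1 mm of the ring centre measured earlier. Next I'll go over the uncovered burner, turning the tool to bring joint 7 mid-range.

Call:
{"name": "move_arm", "arguments": {
  "plan": "0 -3 0 0 0 7 7; 0 -6 0 0 0 14 7; 0 -9 0 0 0 21 7; 0 -12 0 0 0 28 7; 0 -15 0 0 0 35 7"
}}

```text
clock: 10.2
tcp_pos: [510.5, 29.4, 302.3]
eef_rot: [0.245, 0.969, 0.0, 0.0]
ft_force: [0.4, -0.1, 0.4]
opening: 69.9
```

```bash
python3 - <<'E'
from h import *
st();rel([524,-77.8,260],-53.2)
E
```

```text
t 10.2 tcp [510.5  29.4 302.3] q [2.454e-01 9.694e-01 2.000e-04 1.000e-04] F [ 0.4 -0.1  0.4] M [-0.02 -0.06 -0.02] op 69.9 j [-0.68 -0.01  0.54  1.67  0.    1.48  0.93]
rel [-6.28 -8.79  4.22] [2.000e-02 0.000e+00 2.479e+01]
```

Call:
{"name": "move_arm", "arguments": {
  "plan": "-1.5 -2.2 1 0 0 6 7; -3.1 -4.4 2 0 0 12 7; -4.7 -6.6 3 0 0 18 7; -6.3 -8.8 4.2 0 0 24.5 7; -6.3 -8.8 4.2 0 0 24.5 7"
}}

```text
clock: 10.62
tcp_pos: [523.6, -82.5, 258.4]
eef_rot: [0.449, 0.893, -0.001, -0.0]
ft_force: [-1.0, -1.0, -0.2]
opening: 69.9
```

```bash
python3 - <<'E'
from h import *
st();c=cap('wrist');save(c,'w6.png');W=cloud(c);w=W.reshape(-1,3);np.savez('/tmp/w6',W=W,c=c['color']);x,y,z=w.T
m=(abs(x-524)<35)&(abs(y+78)<35)&(z>94)&(z<104);p=w[m];print(len(p),cv2.minEnclosingCircle(p[:,:2].astype(np.float32)),np.median(p[:,2]))
col=c['color'].reshape(-1,3).astype(int);r=m&(col[:,0]>col[:,1]+60)&(col[:,0]>col[:,2]+60);print('red',r.sum(),w[r].mean(0))
rel([524,-77.8,120],-53.2)
E
```

```text
t 10.6167 tcp [523.6 -82.5 258.4] q [ 4.491e-01  8.935e-01 -1.400e-03 -4.000e-04] F [-1.  -1.  -0.2] M [-0.04  0.1   0.01] op 69.9 j [-0.56  0.06  0.67  1.71 -0.03  1.39  0.75]
2606 ((523.7188110351562, -78.23880767822266), 27.866138458251953) 99.03515869904041
red 42 [546.46247971 -74.46593272  99.40703814]
rel [ 0.14  0.14 13.93] [-0.11 -0.01  0.27]
```

View pics/w6.png

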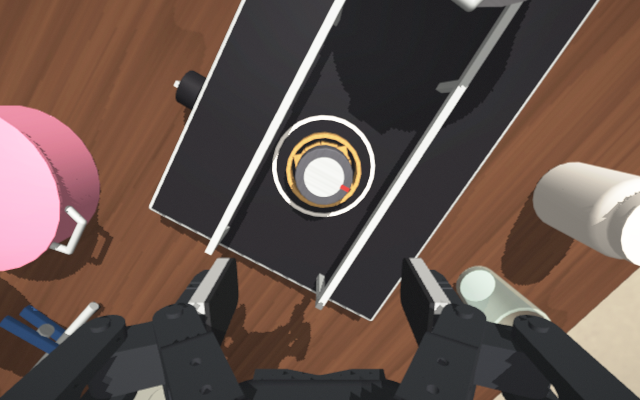

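The cap is seen at (325,178) with its red mark at lower right. Its centre measures (523.7, -78.2) and its top 99 mm. I'll descend with the fingers inside the rail gap.

Call:
{"name": "move_arm", "arguments": {
  "plan": "0.1 0.1 3.5 0 0 0 7; 0.1 0.1 7 0 0 0 7; 0.1 0.1 10.5 0 0 0 7; 0.1 0.1 13.5 0 0 0 7; 0.1 0.1 13.5 0 0 0 7"
}}

```text
clock: 11.08
tcp_pos: [521.4, -73.4, 120.2]
eef_rot: [0.441, 0.897, -0.002, -0.004]
ft_force: [-1.0, 1.0, -0.8]
opening: 70.0
```

```bash
python3 - <<'E'
from h import *
st();rel([523.8,-78.1,48],-53.2)
E
```

```text
t 11.0833 tcp [521.4 -73.4 120.2] q [ 0.4415  0.8973 -0.002  -0.0036] F [-1.   1.  -0.8] M [ 0.02  0.12 -0.  ] op 70.0 j [-0.54  0.17  0.66  1.9  -0.12  1.12  0.82]
rel [-0.55 -0.05  7.22] [-0.39 -0.27  0.8 ]
```

Call:
{"name": "move_arm", "arguments": {
  "plan": "0 0 1 0 0 0 7; 0 0 1.5 0 0 0 7; 0 0 2 0 0 0 7; 0 0 2 0 0 0 7; 0 0 2 0 0 0 7"
}}

```text
clock: 11.5
tcp_pos: [525.5, -75.0, 106.2]
eef_rot: [0.443, 0.897, 0.0, 0.0]
ft_force: [1.0, -0.2, 0.1]
opening: 70.3
```

```bash
python3 - <<'E'
from h import *
st();rel([523.8,-78.1,48],-53.2)
E
```

```text
t 11.5 tcp [525.5 -75.  106.2] q [4.428e-01 8.966e-01 4.000e-04 5.000e-04] F [ 1.  -0.2  0.1] M [ 0.01 -0.    0.03] op 70.3 j [-0.53  0.19  0.66  1.91 -0.13  1.08  0.84]
rel [-0.14 -0.33  5.82] [0.06 0.03 0.63]
```

Call:
{"name": "move_arm", "arguments": {
  "plan": "-0.1 -0.3 1 0 0 0.6 7; -0.1 -0.3 2 0 0 0.6 7; -0.1 -0.3 3 0 0 0.6 7; -0.1 -0.3 4 0 0 0.6 7; -0.1 -0.3 4 0 0 0.6 7"
}}

```text
clock: 11.92
tcp_pos: [521.5, -77.6, 62.7]
eef_rot: [0.448, 0.894, -0.001, -0.002]
ft_force: [-1.3, -0.3, -0.0]
opening: 70.2
```

```bash
python3 - <<'E'
from h import *
s=st();rel([523.8,-78.1,48],-53.2)
c=cap('wrist');W=cloud(c).reshape(-1,3);x,y,z=W.T
m=(abs(x-524)<35)&(abs(y+78)<35)&(z>94)&(z<101);p=W[m];print(len(p),cv2.minEnclosingCircle(p[:,:2].astype(np.float32)),np.median(p[:,2]))
t=R.from_quat(s['eef_rot']).inv().apply(W-s['tcp_pos'])
m=(abs(t[:,0])<14)&(abs(t[:,1])<55)&(abs(t[:,1])>33)&(t[:,2]<0)
print([(a,int(((t[m,2]>a)&(t[m,2]<=a+2)).sum())) for a in range(-44,0,2)])
E
```

```text
t 11.9167 tcp [521.5 -77.6  62.7] q [ 0.4475  0.8943 -0.001  -0.0015] F [-1.3 -0.3 -0. ] M [-0.06  0.   -0.06] op 70.2 j [-0.51  0.25  0.65  1.95 -0.18  1.    0.87]
rel [-0.18  0.16  1.47] [-0.18 -0.11  0.03]
12912 ((527.1563720703125, -76.78762817382812), 41.950767517089844) 99.00591661897383
[(-44, 272), (-42, 243), (-40, 237), (-38, 175), (-36, 157), (-34, 102), (-32, 20), (-30, 0), (-28, 0), (-26, 0), (-24, 0), (-22, 0), (-20, 0), (-18, 0), (-16, 0), (-14, 0), (-12, 6), (-10, 589), (-8, 153), (-6, 32), (-4, 26), (-2, 27)]
```

Call:
{"name": "move_arm", "arguments": {
  "plan": "0 0.1 0.5 0 0 0 6.7; 0 0.1 1 0 0 0 6.6; 0 0.1 1.4 0 0 0 6.5; 0 0.1 1.4 0 0 0 6.5; 0 0.1 1.4 0 0 0 6.5"
}}

```text
clock: 12.38
tcp_pos: [523.8, -77.2, 51.1]
eef_rot: [0.448, 0.894, -0.0, -0.0]
ft_force: [0.6, 0.8, 0.0]
opening: 65.5
```

```bash
python3 - <<'E'
from h import *
s=st();rel([523.8,-78.1,48],-53.2)
E
```

```text
t 12.3833 tcp [523.8 -77.2  51.1] q [ 4.476e-01  8.942e-01 -2.000e-04 -1.000e-04] F [0.6 0.8 0. ] M [ 0.02 -0.    0.02] op 65.5 j [-0.5   0.27  0.64  1.96 -0.19  0.97  0.88]
rel [-0.07 -0.06  0.31] [-0.02 -0.01  0.02]
```

Call:
{"name": "move_arm", "arguments": {
  "plan": "0 0 0.25 0 0 0 6.5; 0 0 0.25 0 0 0 5; 0 0 0.25 0 0 0 4.5; 0 0 0.25 0 0 0 4.5; 0 0 0.25 0 0 0 4.5",
  "newtons": 40
}}

```text
clock: 12.8
tcp_pos: [524.1, -77.2, 49.0]
eef_rot: [0.448, 0.894, 0.0, 0.0]
ft_force: [-0.3, -0.4, 2.0]
opening: 54.8
```

```bash
python3 - <<'E'
from h import *
s=st();
E
```

```text
t 12.8 tcp [524.1 -77.2  49. ] q [4.476e-01 8.942e-01 1.000e-04 2.000e-04] F [-0.3 -0.4  2. ] M [-0.08  0.02  0.03] op 54.8 j [-0.5   0.27  0.64  1.96 -0.2   0.97  0.88]
```

Cap gripped. Turn one way (+tool z) gently, watching the moment.

Call:
{"name": "move_arm", "arguments": {
  "plan": "0 0 0 0 0 3 4.5; 0 0 0 0 0 6 4.5; 0 0 0 0 0 9 4.5; 0 0 0 0 0 12 4.5; 0 0 0 0 0 12 4.5"
}}

```text
clock: 13.22
tcp_pos: [524.1, -77.2, 49.0]
eef_rot: [0.54, 0.842, 0.0, 0.0]
ft_force: [0.2, -0.0, 2.4]
opening: 54.9
```

```bash
cat >> h.py <<'E'
def yaw():
    s=st(); Y=R.from_quat(s['eef_rot']).as_matrix()[:,1]; print('turn(+tool z)',round(53.2+float(np.degrees(np.arctan2(-Y[0],Y[1])))*-1-106.4,2))
E
python3 - <<'E'
from h import *
yaw()
E
```

```text
t 13.2167 tcp [524.1 -77.2  49. ] q [5.396e-01 8.419e-01 1.000e-04 2.000e-04] F [ 0.2 -0.   2.4] M [-0.1   0.02 -0.05] op 54.9 j [-0.53  0.28  0.68  1.96 -0.21  0.97  0.68]
turn(+tool z) 12.12
```

Call:
{"name": "move_arm", "arguments": {
  "plan": "0 0 0 0 0 4 4.5; 0 0 0 0 0 8 4.5; 0 0 0 0 0 12 4.5; 0 0 0 0 0 16 4.5; 0 0 0 0 0 16 4.5"
}}

```text
clock: 13.63
tcp_pos: [524.1, -77.2, 49.0]
eef_rot: [0.651, 0.759, 0.0, 0.0]
ft_force: [0.5, 0.0, 2.5]
opening: 54.9
```

```bash
python3 - <<'E'
from h import *
yaw()
E
```

```text
t 13.6333 tcp [524.1 -77.2  49. ] q [6.512e-01 7.589e-01 1.000e-04 2.000e-04] F [0.5 0.  2.5] M [-0.09  0.07  0.01] op 54.9 j [-0.57  0.29  0.73  1.97 -0.23  0.97  0.42]
turn(+tool z) 28.07
```

No stop by 28°, so this is the right way. Continue to the hard stop.

Call:
{"name": "move_arm", "arguments": {
  "plan": "0 0 0 0 0 4 4.5; 0 0 0 0 0 8 4.5; 0 0 0 0 0 12 4.5; 0 0 0 0 0 15 4.5; 0 0 0 0 0 15 4.5"
}}

```text
clock: 14.05
tcp_pos: [524.2, -77.1, 49.0]
eef_rot: [0.744, 0.668, 0.0, 0.0]
ft_force: [0.1, 0.6, 3.0]
opening: 54.8
```

Call:
{"name": "move_arm", "arguments": {
  "plan": "0 0 0 0 0 2 4.5; 0 0 0 0 0 4 4.5; 0 0 0 0 0 6 4.5; 0 0 0 0 0 6 4.5"
}}

```text
clock: 14.38
tcp_pos: [524.1, -77.1, 49.0]
eef_rot: [0.777, 0.629, 0.0, 0.0]
ft_force: [0.3, 0.8, 3.7]
opening: 54.7
```

```bash
python3 - <<'E'
from h import *
yaw()
E
```

```text
t 14.3833 tcp [524.1 -77.1  49. ] q [7.773e-01 6.291e-01 1.000e-04 1.000e-04] F [0.3 0.8 3.7] M [ 0.01  0.06 -0.02] op 54.7 j [-0.63  0.3   0.8   1.97 -0.26  0.98  0.09]
turn(+tool z) 48.83
```

Call:
{"name": "move_arm", "arguments": {
  "plan": "0 0 0 0 0 2 4.5; 0 0 0 0 0 4 4.5; 0 0 0 0 0 5 4.5; 0 0 0 0 0 5 4.5"
}}

```text
clock: 14.72
tcp_pos: [524.4, -77.0, 49.0]
eef_rot: [0.804, 0.595, 0.0, 0.0]
ft_force: [1.1, 0.5, 2.9]
opening: 55.2
```

```bash
python3 - <<'E'
from h import *
yaw()
E
```

```text
t 14.7167 tcp [524.4 -77.   49. ] q [8.040e-01 5.946e-01 3.000e-04 2.000e-04] F [1.1 0.5 2.9] M [ 0.12 -0.31 -0.  ] op 55.2 j [-0.64  0.31  0.82  1.97 -0.27  0.98  0.01]
turn(+tool z) 53.83
```

Call:
{"name": "move_arm", "arguments": {
  "plan": "0 0 0 0 0 1.5 4.5; 0 0 0 0 0 3 4.5; 0 0 0 0 0 4 4.5; 0 0 0 0 0 4 4.5"
}}

```text
clock: 15.05
tcp_pos: [524.7, -76.7, 49.1]
eef_rot: [0.825, 0.566, 0.0, 0.0]
ft_force: [4.5, 0.6, 2.9]
opening: 54.7
```

```bash
python3 - <<'E'
from h import *
yaw();c=cap('wrist');W=cloud(c);w=W.reshape(-1,3);x,y,z=w.T;col=c['color'].reshape(-1,3).astype(int)
m=(abs(x-524)<35)&(abs(y+78)<35)&(z>92)&(z<106)&(col[:,0]>col[:,1]+60)&(col[:,0]>col[:,2]+60);print('red',m.sum(),w[m].mean(0))
save(c,'w7.png')
E
```

```text
t 15.05 tcp [524.7 -76.7  49.1] q [8.247e-01 5.655e-01 5.000e-04 4.000e-04] F [4.5 0.6 2.9] M [ 0.38 -0.95  1.29] op 54.7 j [-0.65  0.31  0.83  1.97 -0.28  0.98 -0.06]
turn(+tool z) 57.92
red 231 [538.88608891 -94.96900539  99.44509065]
```

Hard stop met (Mz 1.3 N m). The red mark has turned about 57° too. I'll ease off 3.5°, then lift gently.

Call:
{"name": "move_arm", "arguments": {
  "plan": "0 0 0 0 0 -2 4.5; 0 0 0 0 0 -3.5 4.5; 0 0 0 0 0 -3.5 4.5; 0 0 -0.3 0 0 -3.5 4.5; 0 0 -0.6 0 0 -3.5 4.5"
}}

```text
clock: 15.52
tcp_pos: [523.7, -76.2, 54.4]
eef_rot: [0.807, 0.59, 0.0, -0.001]
ft_force: [4.8, 3.5, -3.5]
opening: 54.5
```

```bash
python3 - <<'E'
from h import *
yaw()
E
```

```text
t 15.5167 tcp [523.7 -76.2  54.4] q [ 8.075e-01  5.899e-01  1.000e-04 -6.000e-04] F [ 4.8  3.5 -3.5] M [ 1.03 -1.09  0.05] op 54.5 j [-0.65  0.3   0.82  1.97 -0.26  0.99 -0.01]
turn(+tool z) 54.5
```

It comes free. Lift straight up.

Call:
{"name": "move_arm", "arguments": {
  "plan": "0 0 -0.8 0 0 0 4.5; 0 0 -1.6 0 0 0 4.5; 0 0 -2.6 0 0 0 4.5; 0 0 -4 0 0 0 4.5; 0 0 -5.5 0 0 0 4.5"
}}

```text
clock: 15.93
tcp_pos: [522.9, -77.8, 110.3]
eef_rot: [0.808, 0.59, -0.001, -0.0]
ft_force: [0.2, 1.0, -1.3]
opening: 54.6
```

Call:
{"name": "move_arm", "arguments": {
  "plan": "0 0 -1.3 0 0 0 4.5; 0 0 -2.6 0 0 0 4.5; 0 0 -3.6 0 0 0 4.5; 0 0 -4.2 0 0 0 4.5; 0 0 -4.2 0 0 0 4.5"
}}

```text
clock: 16.35
tcp_pos: [524.4, -77.4, 153.0]
eef_rot: [0.807, 0.59, 0.001, 0.0]
ft_force: [-0.1, 0.4, -0.8]
opening: 54.8
```

Call:
{"name": "move_arm", "arguments": {
  "plan": "0 0 0 0 0 0 4.5; 0 0 0 0 0 0 4.5; 0 0 0 0 0 0 4.5; 0 0 0 0 0 0 4.5; 0 0 0 0 0 0 4.5"
}}

```text
clock: 16.77
tcp_pos: [523.7, -77.2, 151.4]
eef_rot: [0.807, 0.59, -0.0, -0.0]
ft_force: [0.3, 0.2, -2.1]
opening: 54.5
```

```bash
python3 - <<'E'
from h import *
yaw();c=cap('wrist');save(c,'w8.png')
c=cap('top');save(c,'top2.png');w=cloud(c).reshape(-1,3);x,y,z=w.T
m=(abs(x-492)<115)&(abs(y-180)<115)
for a,b in [(183,204),(215,245)]:
    p=w[m&(z>a)&(z<b)];print(len(p),p.mean(0),cv2.minEnclosingCircle(p[:,:2].astype(np.float32)))
a=cv2.imread('pics/w8.png');b=c['color'][70:320,150:550,::-1];cv2.imwrite('pics/both.png',np.vstack([cv2.resize(a,(480,300)),cv2.resize(b,(480,300))]))
E
```

```text
t 16.7667 tcp [523.7 -77.2 151.4] q [ 8.074e-01  5.900e-01 -4.000e-04 -1.000e-04] F [ 0.3  0.2 -2.1] M [-0.06 -0.05  0.02] op 54.5 j [-0.72  0.16  0.87  1.87 -0.13  1.18 -0.12]
turn(+tool z) 54.48
2852 [489.88381228 178.34817282 193.62778965] ((490.6353759765625, 179.64337158203125), 89.43035125732422)
70 [489.82822218 178.32420307 228.89706597] ((490.3400573730469, 178.7451934814453), 12.403244018554688)
```

View pics/both.png

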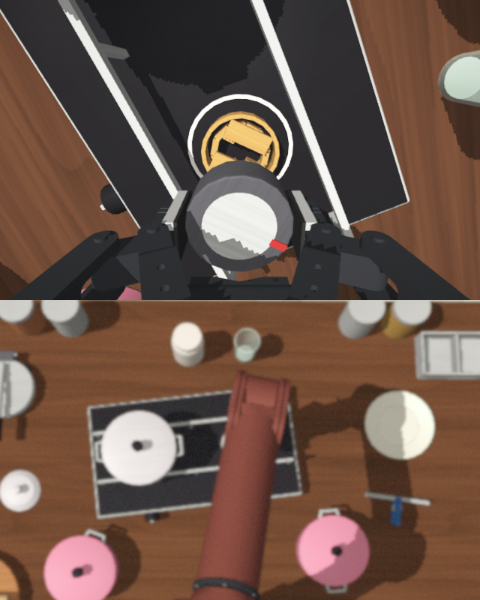

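The cap is in the fingers (upper half, 240,215) above the open drum. The pot stands over the other burner (lower half, 138,447), and the bystanders look unmoved. Handing in.

```bash
python3 -c "
from h import *
print(manip.job_done());st()"
```

```text
the job is handed in; nothing more can be done
None
the job is handed in; nothing more can be done
```

I slid the pot along the rails onto the other burner and let go of it. I then turned the cap about 57° clockwise (seen from above) to its hard stop, eased it off 3.5° and lifted it off. The first direction I tried was the right one, so I never turned it the other way. The job was handed in at about 17 s.

**Last checks:**
- **Pot:** the wrist camera puts it about 1 mm from the burner centre, measured after I let go. The top camera, after the lift, puts it about 2 mm off.
- **Cap:** it is held at 54.5 mm opening and about 102 mm above its seat. The measured forces were small, about 2 N.
- **Other things on the table:** they looked unmoved in the last top view. The arm hid part of that view, and I didn't measure them again.

**What went wrong:** my first grip closed in the air above the knob. The real fingertips were about 24–30 mm short of the reported TCP. I saw this in the wrist camera's depth image, so I reopened the fingers, went lower and allowed for the offset from then on. The pot was not disturbed.

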